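Put full vacuum on the filter plate and press it onto its seal

TASK

The vacuum pump is running: with a fingertip, push the ball-knob valve lever from its vent position (red mark) through the click of the hold position (yellow mark) all the way to its far stop at the green mark, full vacuum, without gripping or forcing it. Then press the covered filter plate gently straight down near the middle of its lid with the fingertips, so that its rubber seal is clearly squeezed, by 2 mm or a little more, and finish while still pressing it like that. Do not grip, lift or shift the plate, and leave everything else on the bench where it stands.

Things in the scene. Friction and masses are not known exactly. Their poses are not given: they have to be found in the camera images.
- station: Vacuum filtration station, fixed to the bench: aluminium base plate, 12 mm thick. Origin at bench height; x points away from the side nearest the robot, y left, z up. In its frame (mm): plate x -150..170, y -205..205; chamber (white, grey flange) centred at x -40, y 90, 131 x 174, flange top z 72; valve block centred at x -55, y -85, 58 x 92, top z 68; gauge at x 12, y -20, up to z 112.
- pump_top (a point): Middle of the black head on the blue pump, 98 mm above the bench. The pump stands behind the valve: station x 22..148 mm, y -185..-15 mm.
- trap_top (a point): Top of the blue cap of the glass trap bottle (radius 48 mm), 148 mm above the bench. Two steel pipes, up to 164 mm above the bench, run from it to the pump and to a riser beside the chamber (station x 46, y 60 mm).
- lever: Valve lever; origin on its hinge, 67 mm above the bench; steel rod, radius 5 mm, ball knob on its end. It swings left and right in the station's y-z plane through this point. Two aluminium quadrant discs about it (radius 42 mm, 10.5 to 15.5 mm either side of the swing plane, top 109 mm above the bench) bear a red, a yellow and a green mark on their rims: vent, hold, full vacuum.
- valve_lever (a joint): Lever angle in rad: 0 at vent (red), leaning 0.42 to the station's right, -y; a click at 0.42, hold (yellow), upright; 0.84 at the hard far stop, full vacuum (green), leaning 0.42 to the left, +y. It rests only in these three; past 0.25 it snaps on to hold, past 0.67 on to the far stop, else it springs back. About 6 N sideways at the knob takes it out of vent, 4 N out of hold.
- lever_knob (a point): Centre of the black ball knob on the lever's end, radius 16 mm, 85 mm from the hinge: 145 mm above the bench at vent and at full vacuum, 152 mm at hold. Nothing stands within 40 mm of its path at that height.
- filter_plate: White 96-well filter plate with a flat clear lid, lying loose on the black seal of the chamber within a locating rim: 85.5 mm (its x) x 127.8 mm (its y) x 26 mm high, about 0.1 kg; origin at the centre of its underside, 80 mm above the bench.
- plate_top (a point): Centre of the lid's flat top, 106 mm above the bench while the seal is not squeezed.
- gasket (a joint): How far the seal under the plate is squeezed, in m: 0 at rest, at most 0.005. It gives way at about 1 N and then takes 2.5 N for each mm (about 6 N at 2 mm, 11 N at 4 mm); it springs back when released. The plate goes down with it.
- tube50: Bystander: standing 50 ml tube with blue cap, radius 17 mm, 114 mm high, on the front of the base plate. Origin at its foot.
- pot: Bystander: sample pot with red lid, radius 21 mm, 52 mm high, on the front of the base plate. Origin at its foot.
- tube_rack: Bystander: orange rack of small tubes, 100 x 62 mm, 41 mm high, on the bench beside the station. Origin under its centre.
- tip_box: Bystander: blue box of pipette tips with clear lid, 118 x 82 mm, 70 mm high, on the bench beside the station. Origin under its centre.
- timer: Bystander: flat white timer, 62 x 62 mm, 18 mm high, on the right edge of the base plate. Origin under its centre.
- marker: Bystander: marker pen lying on the front of the base plate, 125 mm long, 15 mm thick. Origin under its middle.
Things that resemble listed ones, but are neither listed nor needed, are in the scene too. What is shaped like the filter_plate but brown, orange or pink is not meant.

How it is judged:
On the way, in this order (a step that is already met when the one before it is completed fails the run):
1. the lever rests at its far stop, full vacuum (value of joint valve_lever above 0.78 rad), for 0.2 s.
2. the fingers press the plate near its middle so that its seal is squeezed (value of joint gasket above 0.0015 m and contact force between the fingers and filter_plate between 3 and 40 N and horizontal distance between the grasp point and plate_top below 0.04 m), for 0.2 s.
At the end, for the whole second after the job is handed in: The lever is at the far stop (joint above 0.78 of 0.84 rad), and the fingers still press the plate, level and still, within 40 mm of its middle and with 3 to 40 N, the seal squeezed by at least 1.5 mm (all of step 2 and value of joint valve_lever above 0.78 rad and angle between filter_plate's own z axis and vertical below 0.06 rad and linear speed of filter_plate below 0.02 m/s); the arm keeps its last pose, push and grip.
It fails at once if the lever is gripped or forced (over 35 N) (contact force between the fingers and lever above 35 N).
It fails at once if the plate is pressed with more than 40 N (contact force between the fingers and filter_plate above 40 N).
It fails at once if the plate is lifted or shifted out of its place, or tipped (z of filter_plate in the frame of station above 0.084 m or angle between filter_plate's own z axis and vertical above 0.12 rad or distance of filter_plate from where it was at the start of the episode above 0.012 m).
It fails at once if another thing on the bench is moved, lifted or knocked over (distance of any of tube50, pot, tube_rack, tip_box, timer, marker from where it was at the start of the episode above 0.02 m or angle between any of tube50, pot, tube_rack, tip_box, timer, marker's own z axis and vertical above 0.35 rad).
It also fails if it takes over 43 s, if anything falls off the work surface, if the arm or the gripper's body presses on something with over 40 N, if the wrist force passes 120 N, or if a joint passes its speed limit or range.

ROBOT

A 7-joint arm with a two-finger parallel gripper is mounted at the origin on the work surface. World frame = base frame: x ahead of the robot, y to its left, z up, the work surface at z = 0. Lengths are in m, angles in rad, forces in N, time in s.
With the tool pointing down it reaches from about 0.4 to 0.875 m from the base axis. Payload 6.5 kg.
Tool frame: the origin (TCP) lies midway between the tips of the shut fingers; the grasp point (between the pads) lies 19 mm behind it; z points along the fingers, y is the direction in which the jaws open and shut (so a half turn about z gives the same grasp; the last joint's range is limited). The gripper opens to 85 mm and grips with 20 to 120 N. Pads are 22 mm wide; open, the fingers measure 114 mm over their backs; the gripper's body (76 mm by 85 mm) begins 54 mm behind the grasp point. The pads swing forward as they close: fully open they stand 13 mm farther back than shut.
Start: joints at [1.198, 0.536, -0.004, 1.538, 0.003, 1.067, -0.071], TCP at [0.196, -0.62, 0.231] pointing down, gripper open.
Joint ranges: [-2.7, 2.7], [-0.37, 2.16], [-1.27, 1.26], [0.24, 2.4], [-1.31, 4.45], [0.19, 1.91], [-2.76, 2.76]. Speed limits (rad/s): [2.39, 2.39, 3.14, 3.14, 3.14, 3.14, 3.14].

INTERFACE

Orientations are given as a 3x3 rotation matrix whose columns are the frame's x, y, z axes.
In Python, from plant import read_state, eyes, order gives the robot as it stands.
- The arm moves only by the shell command python3 -m pendant 'ROWS'. ROWS is JSON, a list of rows, each an object of numbers: "wx", "wy", "wz": the turn, a rotation vector about the tool's x, y, z in degrees; "tx", "ty", "tz": the shift along the tool's x, y, z in m; "gripper": the closure, from 0 (fully open) to 1 (shut). In form: [{"wx": .., "wy": .., "wz": .., "tx": .., "ty": .., "tz": .., "gripper": ..}, ...]. A call has 1 to 10 rows; each row is the pose to reach, as a shift and turn from the pose commanded when the call began, along the tool's axes at that moment; what a row does not reach only later rows make up. A row lasts 1/10 s, in which the tool goes at most 50 mm and 8.59 degrees, less where a joint would pass 70% of its speed; a pose out of reach is approached as far as the arm can. A call with a gripper value outside its range is refused whole. The fingers move at their own pace and stop on an object; the grip force is fixed at half the most. Time passes only in rows, so rows that repeat a pose let the fingers close. It gives the time, the measured TCP pose, the force and the opening at its end, in the units of the state.
- read_state(): the state, without advancing time (a new reading comes with each control period).
- eyes.capture(name): name is "scene" or "top"; returns a dict with "color" (400x640x3 uint8, blue, green, red), "fx", "fy", "cx", "cy" (pixels), "cam_to_world" (4x4, takes a point from camera to world coordinates). Camera axes: x right, y up, looking along -z (the intrinsics and any distortion apply to the point x, -y, -z); pixel columns grow to the right and rows downward; lengths in m; the calibration is good to about 2 mm. A picture is of the moment at which its call begins. There is no depth.
- order.finish_job(): hands the job in, once; it reports no verdict.
Trained networks look in the newest picture that a camera, given by its name, has taken for a name from the list of things; names that differ only in an ending like _2 or _b are one class to them, and where a whole thing is asked for, a point or a joint stands for the part that bears it (a point fixed in the world has none). Each returns a list of dicts, best first, with "conf" (0 to 1); they miss things now and then, are a little off and sometimes report something else, mostly with a low value. They report only what shows in the picture. A call takes as long as a camera call. They do not tell look-alikes from the thing itself.
- eyes.find_in(camera, target): "xy" ([column, row] in pixels, amid what is visible of it).
- eyes.trace(camera, target): "pixels" (400x640 bool, what is visible of it) and "xy" ([column, row] in pixels, amid what is visible of it).
- eyes.pinpoint(camera, target): "xy" ([column, row] in pixels: a listed point, or the origin of a listed thing).
The state is a dict: "t": time; "q": joint angles; "joint_velocities": joint speeds; "joint_efforts": joint torques, N m; "tool_pos": TCP position; "orientation": TCP orientation; "wrist_force": force on the tool from outside, world axes, zero at the start; "ft_torque": the same for the moment, N m; "opening": finger opening in m.
Only numpy, scipy, OpenCV 4.12 (cv2) and the standard library are available. Lean on these libraries where they do the work, as an engineer would, in place of code of your own. Each camera call takes 0.05 s, during which the arm holds its last target.

## Working session

There is one attempt and no reset: what is moved stays moved. The work goes in short steps, Python scripts to look and compute and a shell command to move; the robot and the scene stay as the last step left them, time stands still between calls to the robot, and variables do not carry over. Pictures are saved under pics/ and viewed, and the job is handed in when it is done.

```bash
ls; mkdir -p pics; python3 - <<'E'
from plant import read_state, eyes, order
import cv2, numpy as np
s=read_state(); print(s['t'],s['tool_pos'],s['orientation'],s['opening'],s['wrist_force'])
for c in ['scene','top']:
    d=eyes.capture(c); cv2.imwrite(f'pics/{c}0.png',d['color'])
    print(c,d['fx'],d['fy'],d['cx'],d['cy'],np.round(d['cam_to_world'],4).tolist(),[k for k in d if k not in('color',)])
    for t in ['plate_top','lever_knob','lever','pump_top','trap_top','station','filter_plate']:
        print(t,[(np.round(r['xy'],1).tolist(),round(r['conf'],2)) for r in eyes.pinpoint(c,t)[:4]])
print(read_state()['t'])
E
```

```text
pics
0.0 [ 0.19609296 -0.61905467  0.23041561] [[ 9.53295237e-01  3.02039416e-01 -6.19060367e-04]
 [ 3.02040032e-01 -9.53293886e-01  1.60791696e-03]
 [-1.04492165e-04 -1.71980059e-03 -9.99998516e-01]] 0.08560645463911831 [-0.19062696  0.60532464 -0.02802246]
scene 434.17662054688134 434.17662054688134 313.4476892876755 202.65984046081593 [[0.4748, -0.6984, 0.5356, 1.0208], [0.8801, 0.3763, -0.2896, -0.2458], [0.0007, 0.6089, 0.7933, 0.8528], [0.0, 0.0, 0.0, 1.0]] ['fx', 'fy', 'cx', 'cy', 'cam_to_world']
plate_top [([326.8, 225.9], 0.91), ([463.6, 206.3], 0.77), ([377.6, 140.6], 0.56)]
lever_knob [([290.8, 275.8], 0.69), ([224.9, 229.5], 0.49)]
lever [([245.2, 246.5], 0.67)]
pump_top [([230.2, 308.1], 0.55)]
trap_top [([366.6, 278.5], 0.63)]
station [([290.8, 273.1], 0.84)]
filter_plate [([379.3, 146.1], 0.98), ([197.7, 193.9], 0.97), ([330.6, 232.2], 0.93), ([457.3, 210.5], 0.6)]
top 462.17361295602524 462.17361295602524 321.04500758779153 200.77007914035963 [[0.0244, 0.9954, -0.093, 0.3989], [-0.9997, 0.0235, -0.0101, 0.03], [-0.0079, 0.0932, 0.9956, 1.105], [0.0, 0.0, 0.0, 1.0]] ['fx', 'fy', 'cx', 'cy', 'cam_to_world']
plate_top [([415.7, 295.7], 0.88), ([185.4, 142.5], 0.64), ([202.6, 256.1], 0.64), ([327.9, 158.5], 0.62)]
lever_knob [([422.4, 187.1], 0.59)]
lever [([400.5, 188.5], 0.58)]
pump_top [([437.0, 130.3], 0.73), ([422.9, 188.3], 0.6)]
trap_top [([337.0, 83.1], 0.63)]
station [([370.0, 159.8], 0.65)]
filter_plate [([414.1, 296.6], 0.77), ([208.1, 258.2], 0.66), ([188.5, 145.2], 0.61), ([327.2, 158.5], 0.55)]
0.8
```

View pics/scene0.png

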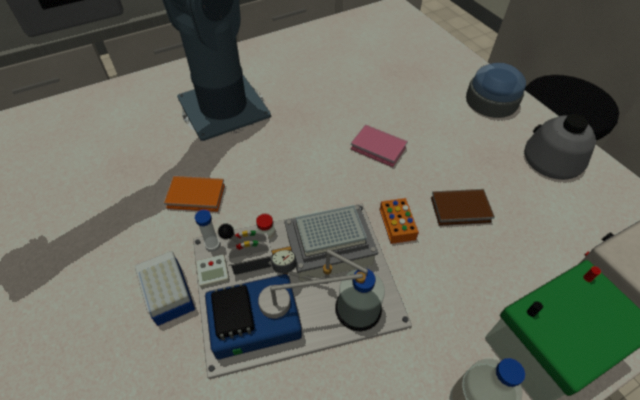

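View pics/top0.png

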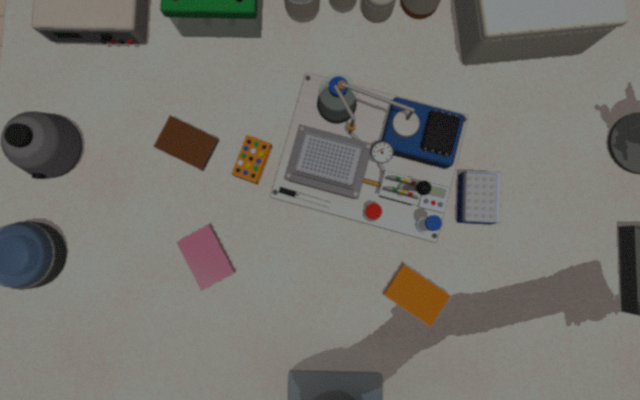

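Candidates for filter_plate: white at top (328,158)/scene (333,229), and the pink, orange and brown look-alikes on the bench. The white one on the grey chamber fits. The knob is the black ball at top (423,187)/scene (226,231). I'll triangulate these and enlarge the picture to confirm.

```bash
cat > h.py <<'E'
import numpy as np, cv2
from plant import read_state, eyes, order
def ray(d,uv):
    M=np.array(d['cam_to_world']);v=np.array([(uv[0]-d['cx'])/d['fx'],-(uv[1]-d['cy'])/d['fy'],-1])
    v=M[:3,:3]@v; return M[:3,3],v/np.linalg.norm(v)
def atz(d,uv,z):
    o,v=ray(d,uv); return o+v*(z-o[2])/v[2]
def proj(d,p):
    M=np.array(d['cam_to_world']);c=M[:3,:3].T@(np.array(p)-M[:3,3])
    return [d['cx']+d['fx']*c[0]/-c[2], d['cy']-d['fy']*c[1]/-c[2]]
def crop(d,x0,y0,w,h,k,name):
    cv2.imwrite(name,cv2.resize(d['color'][y0:y0+h,x0:x0+w],None,fx=k,fy=k,interpolation=cv2.INTER_CUBIC))
E
python3 - <<'E'
from h import *
T=eyes.capture('top');S=eyes.capture('scene')
crop(T,262,60,220,190,3.5,'pics/topc.png');crop(S,180,190,230,190,3.4,'pics/scenec.png')
def lst(c,t,f): 
    return [(np.round(r['xy'],1).tolist(),round(r['conf'],2)) for r in f(c,t)[:4]]
for nm,z in [('lever_knob',.145),('plate_top',.106)]:
  for c,d in (('top',T),('scene',S)):
    for f in (eyes.find_in,eyes.pinpoint):
      for uv,cf in lst(c,nm,f): print(nm,c,f.__name__,uv,cf,np.round(atz(d,uv,z),4))
for uv in [(307,75),(466,112),(436,240),(271,197)]: print(np.round(atz(T,uv,.012),4))
for nm,z in [('pump_top',.098),('trap_top',.148),('lever',.067),('tube50',.012),('pot',.012),('station',0)]:
  for c,d in (('top',T),('scene',S)):
      for uv,cf in lst(c,nm,eyes.pinpoint): print(nm,c,uv,cf,np.round(atz(d,uv,z),4))
E
```

```text
lever_knob top call [420.8, 186.7] 0.71 [ 0.5231 -0.1678  0.145 ]
lever_knob top call [424.7, 191.1] 0.74 [ 0.514 -0.176  0.145]
lever_knob scene call [228.7, 231.2] 0.57 [ 0.5262 -0.1668  0.145 ]
lever_knob scene call [225.8, 228.5] 0.8 [ 0.5175 -0.1695  0.145 ]
lever_knob scene call [215.1, 244.8] 0.16 [ 0.5431 -0.2013  0.145 ]
plate_top top call [415.8, 291.4] 0.96 [ 0.3033 -0.1662  0.106 ]
plate_top top call [206.1, 256.7] 0.88 [0.3656 0.2844 0.106 ]
plate_top top call [186.7, 143.0] 0.6 [0.613 0.339 0.106]
plate_top top call [203.9, 259.6] 0.73 [0.3593 0.2888 0.106 ]
plate_top top call [329.1, 157.5] 0.71 [0.5878 0.0248 0.106 ]
plate_top top call [187.0, 142.6] 0.68 [0.6139 0.3384 0.106 ]
plate_top top call [414.3, 293.5] 0.6 [ 0.2988 -0.1631  0.106 ]
plate_top scene call [194.0, 192.2] 0.96 [ 0.3658 -0.1916  0.106 ]
plate_top scene call [376.6, 145.4] 0.9 [0.4355 0.2436 0.106 ]
plate_top scene call [459.9, 211.3] 0.8 [0.6854 0.2912 0.106 ]
plate_top scene call [331.2, 226.8] 0.62 [0.5897 0.0292 0.106 ]
plate_top scene call [376.0, 142.6] 0.95 [0.4268 0.2476 0.106 ]
plate_top sc
[... 616 characters left out ...]
468  0.067 ]
lever scene [244.3, 246.7] 0.83 [ 0.5242 -0.1436  0.067 ]
lever scene [213.6, 242.2] 0.28 [ 0.4828 -0.1969  0.067 ]
lever scene [328.4, 226.6] 0.16 [0.5639 0.0385 0.067 ]
tube50 top [421.4, 223.0] 0.61 [ 0.4539 -0.197   0.012 ]
tube50 scene [211.5, 244.1] 0.8 [ 0.4477 -0.1994  0.012 ]
tube50 scene [329.8, 234.6] 0.59 [0.5529 0.0502 0.012 ]
pot top [372.5, 210.5] 0.83 [ 0.4808 -0.0813  0.012 ]
pot scene [265.3, 231.0] 0.84 [ 0.4731 -0.0769  0.012 ]
station top [367.7, 160.1] 0.72 [ 0.6036 -0.0692  0.    ]
station top [428.4, 194.8] 0.33 [ 0.5226 -0.216   0.    ]
station scene [293.2, 274.5] 0.95 [ 0.599  -0.0682  0.    ]
station scene [330.1, 226.0] 0.17 [ 0.5253  0.0671 -0.    ]
```

```bash
ls pics
```

```text
scene0.png
scenec.png
top0.png
topc.png
```

View pics/topc.png

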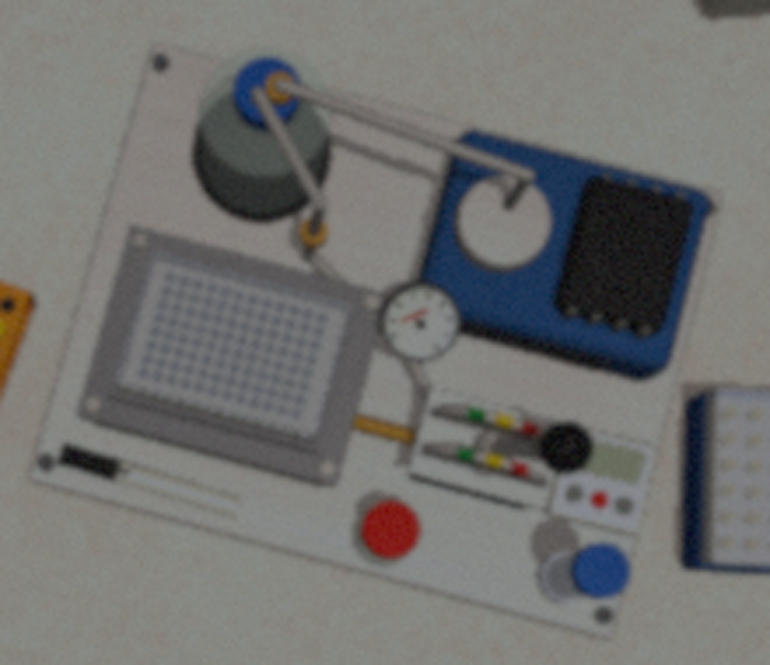

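View pics/scenec.png

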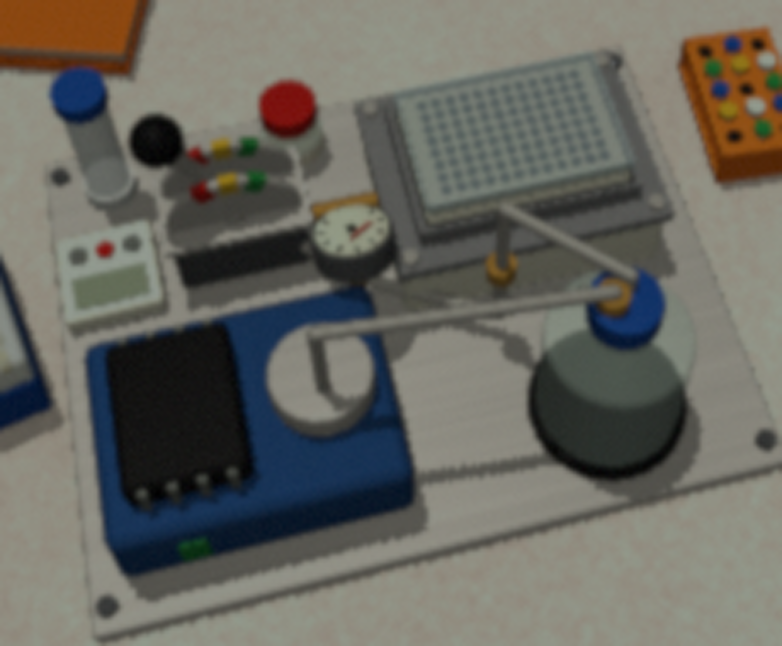

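The crops confirm it. The white 96-well plate in the grey chamber is at top (328,157), scene (331,227), and the other plate shapes are brown, pink and orange. The ball knob is at top (423,188), scene (226,231), beside the red mark. The hinge comes out at about (0.528,-0.141) and the station yaw at about -13.2°. I'm moving to the right of the knob, jaws shut and tool y along station y.

```bash
python3 -m pendant '[{"tx":0.02,"ty":-0.013,"wz":2,"gripper":1},{"tx":0.055,"ty":-0.037,"wz":5,"gripper":1},{"tx":0.095,"ty":-0.064,"wz":8,"gripper":1},{"tx":0.135,"ty":-0.09,"wz":11,"gripper":1},{"tx":0.175,"ty":-0.117,"wz":14,"gripper":1},{"tx":0.215,"ty":-0.144,"wz":17,"gripper":1},{"tx":0.255,"ty":-0.171,"wz":20,"gripper":1},{"tx":0.295,"ty":-0.198,"wz":23,"gripper":1},{"tx":0.335,"ty":-0.225,"wz":26,"gripper":1},{"tx":0.365,"ty":-0.245,"wz":28,"gripper":1}]'
python3 - <<'E'
from h import *
s=read_state();R=np.array(s['orientation']);p=np.array(s['tool_pos'])
print(np.degrees(np.arctan2(R[1,0],R[0,0])),R.T@(np.array([.507,-.229,.2])-p))
E
```

```text
17.576902077796948 [ 0.41419485 -0.27857483  0.03127594]validation failed for argument at $[0]...
```

```bash
python3 -m pendant '[{"wx":0,"wy":0,"wz":2,"tx":0.02,"ty":-0.013,"tz":0,"gripper":1},{"wx":0,"wy":0,"wz":5,"tx":0.055,"ty":-0.037,"tz":0,"gripper":1},{"wx":0,"wy":0,"wz":8,"tx":0.095,"ty":-0.064,"tz":0,"gripper":1},{"wx":0,"wy":0,"wz":11,"tx":0.135,"ty":-0.09,"tz":0,"gripper":1},{"wx":0,"wy":0,"wz":14,"tx":0.175,"ty":-0.117,"tz":0,"gripper":1},{"wx":0,"wy":0,"wz":17,"tx":0.215,"ty":-0.144,"tz":0,"gripper":1},{"wx":0,"wy":0,"wz":20,"tx":0.255,"ty":-0.171,"tz":0,"gripper":1},{"wx":0,"wy":0,"wz":23,"tx":0.295,"ty":-0.198,"tz":0,"gripper":1},{"wx":0,"wy":0,"wz":26,"tx":0.335,"ty":-0.225,"tz":0,"gripper":1},{"wx":0,"wy":0,"wz":28,"tx":0.365,"ty":-0.245,"tz":0,"gripper":1}]'
python3 - <<'E'
from h import *
s=read_state();R=np.array(s['orientation']);p=np.array(s['tool_pos'])
print(s['t'],s['tool_pos'],np.degrees(np.arctan2(R[1,0],R[0,0])),R.T@(np.array([.507,-.229,.2])-p))
E
```

```text
t: 2.9
tool_pos: [0.4723, -0.2727, 0.2316]
orientation: [[0.984, -0.18, 0.001], [-0.18, -0.984, 0.001], [0.001, -0.001, -1.0]]
wrist_force: [-0.0, -0.2, -0.5]
opening: 0.0002
2.9 [ 0.47228174 -0.27269964  0.23160041] -10.373122097770628 [ 0.02625058 -0.04921161  0.03166584]
```

```bash
python3 -m pendant '[{"wx":0,"wy":0,"wz":1.5,"tx":0.013,"ty":-0.02,"tz":0.01,"gripper":1},{"wx":0,"wy":0,"wz":3,"tx":0.026,"ty":-0.04,"tz":0.025,"gripper":1},{"wx":0,"wy":0,"wz":3,"tx":0.026,"ty":-0.043,"tz":0.032,"gripper":1},{"wx":0,"wy":0,"wz":3,"tx":0.026,"ty":-0.043,"tz":0.032,"gripper":1}]'
python3 - <<'E'
from h import *
T=eyes.capture('top');S=eyes.capture('scene')
s=read_state();p=np.array(s['tool_pos']);R=np.array(s['orientation'])
crop(T,342,100,160,140,4,'pics/topc2.png');crop(S,150,180,160,120,4,'pics/scenec2.png')
print(s['t'],p,np.degrees(np.arctan2(R[1,0],R[0,0])),proj(T,p),proj(S,p))
for c,d in (('top',T),('scene',S)):
  for f in (eyes.find_in,eyes.pinpoint):
    print(c,[(np.round(r['xy'],1).tolist(),round(r['conf'],2),np.round(atz(d,r['xy'],.145),4)) for r in f(c,'lever_knob')[:2]])
E
```

```text
t: 3.3
tool_pos: [0.5028, -0.2376, 0.1982]
orientation: [[0.973, -0.23, -0.002], [-0.23, -0.973, 0.001], [-0.003, -0.0, -1.0]]
wrist_force: [0.1, 0.0, 0.1]
opening: -0.0001
3.4 [ 0.5027684  -0.23963674  0.19952407] -13.495280717024949 [np.float64(463.08928407224437), np.float64(194.3632736400092)] [np.float64(182.26850974434853), np.float64(221.0007215591456)]
top [([421.7, 188.5], 0.76, array([ 0.5193, -0.1697,  0.145 ]))]
top [([423.1, 190.0], 0.66, array([ 0.5162, -0.1727,  0.145 ]))]
scene [([227.4, 233.0], 0.48, array([ 0.5289, -0.1706,  0.145 ]))]
scene [([225.5, 231.1], 0.63, array([ 0.523 , -0.1722,  0.145 ]))]
```

View pics/topc2.png

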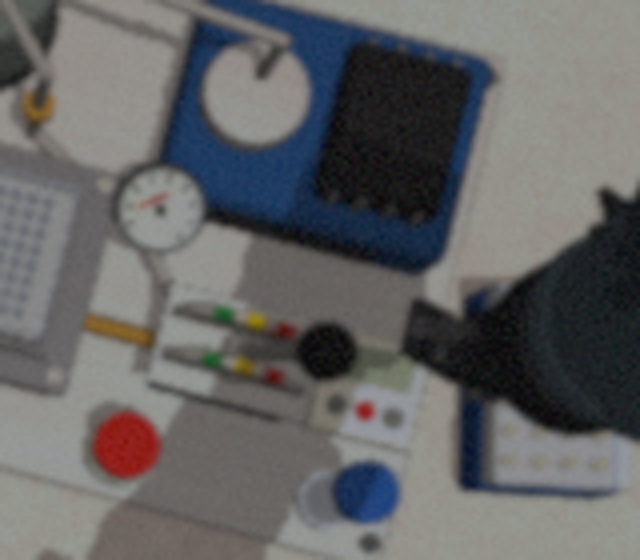

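View pics/scenec2.png

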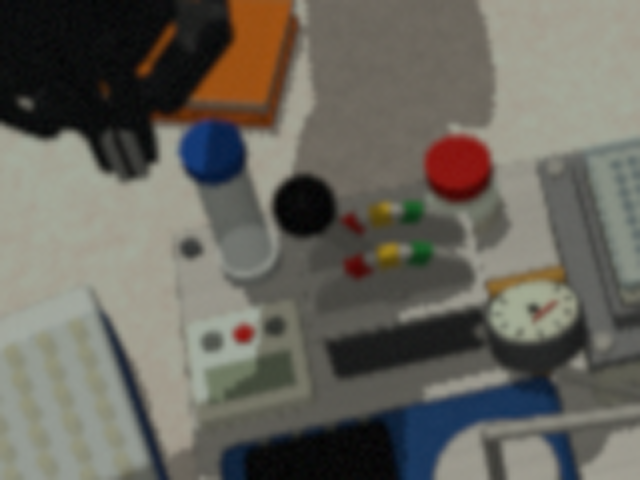

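```bash
python3 - <<'E'
from h import *
T=eyes.capture('top');S=eyes.capture('scene')
s=read_state();p=np.array(s['tool_pos']);R=np.array(s['orientation']);print(s['t'],p,s['q'])
for d,n,x0,y0 in ((T,'t',402,140),(S,'s',140,180)):
    im=d['color'].copy()
    im=cv2.resize(im[y0:y0+100,x0:x0+110],None,fx=6,fy=6,interpolation=cv2.INTER_CUBIC)
    im=cv2.convertScaleAbs(im,alpha=2.2,beta=10)
    for sx in(-.011,.011):
      for sy in (-.0145,.0145):
       for sz in (0,-.05):
        u=proj(d,p+R@np.array([sx,sy,sz]));cv2.circle(im,(int((u[0]-x0)*6),int((u[1]-y0)*6)),3,(0,255,0) if sz==0 else (0,255,255),-1)
    cv2.imwrite(f'pics/tip_{n}.png',im)
o1,v1=ray(T,(448,183));o2,v2=ray(S,(181,224))
A=np.stack([v1,-v2],1);k=np.linalg.lstsq(A,o2-o1,rcond=None)[0];print(o1+k[0]*v1,o2+k[1]*v2)
E
```

```text
3.7 [ 0.50345765 -0.2389528   0.19971922] [ 0.40522133  0.41719547 -0.05513259  1.81570265  0.02857009  0.90876019
 -1.4687176 ]
[ 0.52450538 -0.20989366  0.20020284] [ 0.51465645 -0.2437967   0.20782494]
```

View pics/tip_t.png

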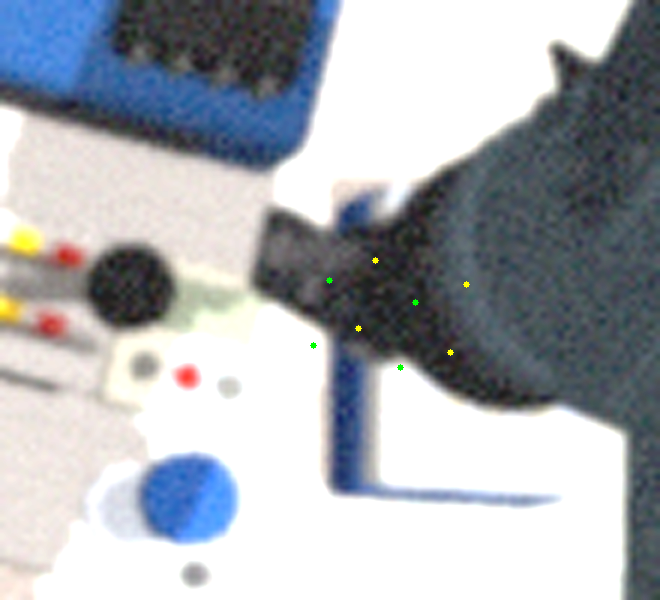

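View pics/tip_s.png

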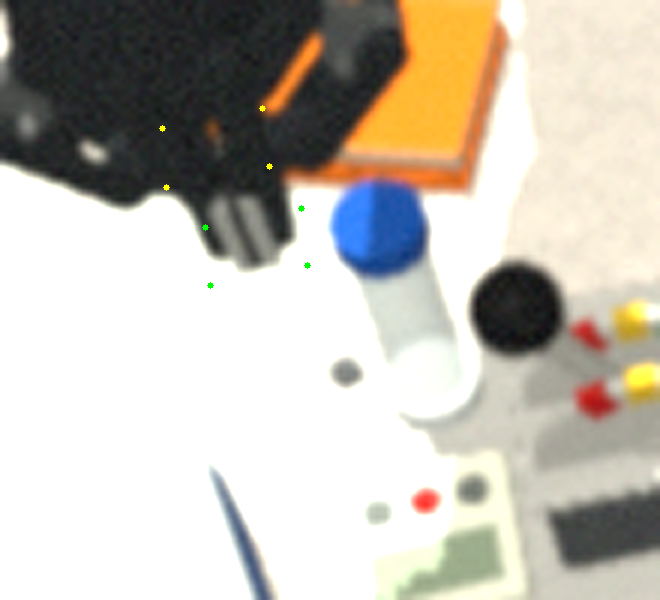

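The scene view puts the shut tips at about (181,224), roughly where the TCP projects. In the top view the gripper hides them, and the dark quad at (450,183) is a knuckle. The knuckles flare along tool y, so I'll turn 90° and push with the flat narrow side (tool +x = station +y).

```bash
python3 -m pendant '[{"wx":0,"wy":0,"wz":-8,"tx":0,"ty":0,"tz":0,"gripper":1},{"wx":0,"wy":0,"wz":-16,"tx":0,"ty":0,"tz":0,"gripper":1},{"wx":0,"wy":0,"wz":-24,"tx":0,"ty":0,"tz":0,"gripper":1},{"wx":0,"wy":0,"wz":-32,"tx":0,"ty":0,"tz":0,"gripper":1},{"wx":0,"wy":0,"wz":-40,"tx":0,"ty":0,"tz":0,"gripper":1},{"wx":0,"wy":0,"wz":-48,"tx":0,"ty":0,"tz":0,"gripper":1},{"wx":0,"wy":0,"wz":-56,"tx":0,"ty":0,"tz":0,"gripper":1},{"wx":0,"wy":0,"wz":-64,"tx":0,"ty":0,"tz":0,"gripper":1},{"wx":0,"wy":0,"wz":-72,"tx":0,"ty":0,"tz":0,"gripper":1},{"wx":0,"wy":0,"wz":-80,"tx":0,"ty":0,"tz":0,"gripper":1}]'
python3 -m pendant '[{"wx":0,"wy":0,"wz":-5,"tx":0,"ty":0,"tz":0.015,"gripper":1},{"wx":0,"wy":0,"wz":-10,"tx":0,"ty":0,"tz":0.035,"gripper":1},{"wx":0,"wy":0,"wz":-10,"tx":0,"ty":0,"tz":0.055,"gripper":1},{"wx":0,"wy":0,"wz":-10,"tx":0,"ty":0,"tz":0.062,"gripper":1},{"wx":0,"wy":0,"wz":-10,"tx":0,"ty":0,"tz":0.062,"gripper":1}]'
python3 - <<'E'
from h import *
T=eyes.capture('top');S=eyes.capture('scene')
s=read_state();p=np.array(s['tool_pos']);R=np.array(s['orientation']);print(s['t'],p,np.round(s['q'],2),s['wrist_force'],np.degrees(np.arctan2(R[1,0],R[0,0])))
print('tool-frame to knob',R.T@(np.array([.521,-.172,.145])-p))
for d,n,x0,y0 in ((T,'t2',392,140),(S,'s2',150,180)):
    im=d['color'].copy()
    im=cv2.resize(im[y0:y0+100,x0:x0+110],None,fx=6,fy=6,interpolation=cv2.INTER_CUBIC)
    im=cv2.convertScaleAbs(im,alpha=1.6,beta=10)
    for sx in(-.011,.011):
      for sy in (-.0145,.0145):
       for sz in (0,-.05):
        u=proj(d,p+R@np.array([sx,sy,sz]));cv2.circle(im,(int((u[0]-x0)*6),int((u[1]-y0)*6)),3,(0,255,0) if sz==0 else (0,255,255),-1)
    u=proj(d,[.521,-.172,.145]);cv2.circle(im,(int((u[0]-x0)*6),int((u[1]-y0)*6)),3,(255,0,255),-1)
    cv2.imwrite(f'pics/tip_{n}.png',im)
E
```

```text
t: 4.7
tool_pos: [0.5035, -0.2386, 0.1995]
orientation: [[0.393, 0.92, 0.0], [0.92, -0.393, -0.0], [-0.0, 0.0, -1.0]]
wrist_force: [0.1, 0.4, -0.4]
opening: 0.0002
t: 5.2
tool_pos: [0.5029, -0.2382, 0.1366]
orientation: [[0.233, 0.973, -0.002], [0.973, -0.233, 0.001], [0.0, -0.002, -1.0]]
wrist_force: [0.2, 1.6, 0.3]
opening: 0.0
5.3 [ 0.50411133 -0.23850772  0.13807465] [ 0.64  0.53 -0.37  1.84  0.26  0.81 -0.09] [-0.24254883  0.59534722 -0.10856192] 76.56300987358301
tool-frame to knob [ 0.06860992  0.00097897 -0.00694151]
```

View pics/tip_t2.png

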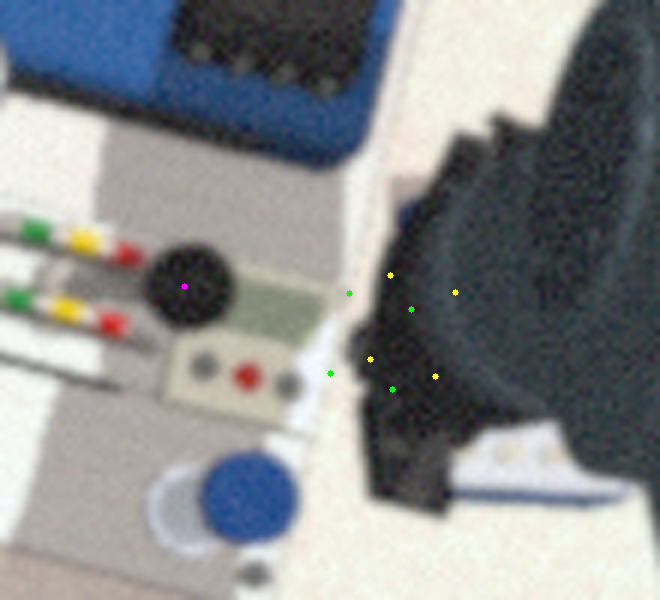

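View pics/tip_s2.png

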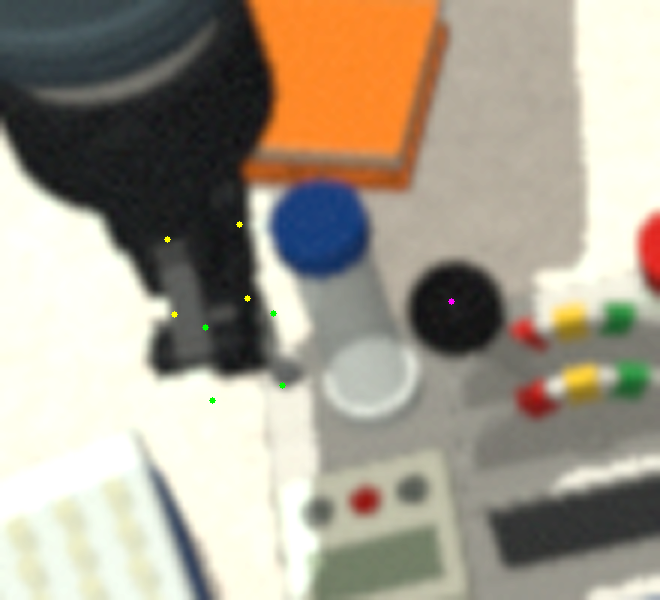

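In the top view the tip is about 160 px left in the enlarged crop's frame, right of the knob and clear of it. The knob overlay (magenta) sits on the ball. Next I push along tool +x in small steps, watching the force.

```bash
python3 -m pendant '[{"wx":0,"wy":0,"wz":0,"tx":0.01,"ty":0,"tz":0,"gripper":1},{"wx":0,"wy":0,"wz":0,"tx":0.02,"ty":0,"tz":0,"gripper":1},{"wx":0,"wy":0,"wz":0,"tx":0.03,"ty":0,"tz":0,"gripper":1},{"wx":0,"wy":0,"wz":0,"tx":0.035,"ty":0,"tz":0,"gripper":1},{"wx":0,"wy":0,"wz":0,"tx":0.039,"ty":0,"tz":0,"gripper":1},{"wx":0,"wy":0,"wz":0,"tx":0.042,"ty":0,"tz":0,"gripper":1},{"wx":0,"wy":0,"wz":0,"tx":0.045,"ty":0,"tz":0,"gripper":1},{"wx":0,"wy":0,"wz":0,"tx":0.048,"ty":0,"tz":0,"gripper":1}]'

```

```text
t: 6.1
tool_pos: [0.5147, -0.1944, 0.1378]
orientation: [[0.234, 0.972, 0.0], [0.972, -0.234, -0.003], [-0.003, 0.001, -1.0]]
wrist_force: [-2.9, -9.1, 5.7]
opening: -0.0001
```

Contact came where expected, at about 9.5 N. Continuing.

```bash
python3 -m pendant '[{"wx":0,"wy":0,"wz":0,"tx":0.004,"ty":0,"tz":0,"gripper":1},{"wx":0,"wy":0,"wz":0,"tx":0.008,"ty":0,"tz":0,"gripper":1},{"wx":0,"wy":0,"wz":0,"tx":0.012,"ty":0,"tz":0,"gripper":1},{"wx":0,"wy":0,"wz":0,"tx":0.016,"ty":0,"tz":0,"gripper":1}]'

```

```text
t: 6.5
tool_pos: [0.5184, -0.1758, 0.1372]
orientation: [[0.233, 0.973, -0.0], [0.973, -0.233, 0.0], [0.0, -0.0, -1.0]]
wrist_force: [0.2, 0.9, -0.4]
opening: 0.0001
```

It snapped on to hold, with no force left. I'll follow it and push out of hold.

```bash
python3 -m pendant '[{"wx":0,"wy":0,"wz":0,"tx":0.005,"ty":0,"tz":0,"gripper":1},{"wx":0,"wy":0,"wz":0,"tx":0.009,"ty":0,"tz":0,"gripper":1},{"wx":0,"wy":0,"wz":0,"tx":0.012,"ty":0,"tz":0,"gripper":1},{"wx":0,"wy":0,"wz":0,"tx":0.015,"ty":0,"tz":0,"gripper":1},{"wx":0,"wy":0,"wz":0,"tx":0.018,"ty":0,"tz":0,"gripper":1},{"wx":0,"wy":0,"wz":0,"tx":0.021,"ty":0,"tz":0,"gripper":1},{"wx":0,"wy":0,"wz":0,"tx":0.024,"ty":0,"tz":0,"gripper":1}]'
python3 -m pendant '[{"wx":0,"wy":0,"wz":0,"tx":0.003,"ty":0,"tz":0,"gripper":1},{"wx":0,"wy":0,"wz":0,"tx":0.006,"ty":0,"tz":0,"gripper":1},{"wx":0,"wy":0,"wz":0,"tx":0.009,"ty":0,"tz":0,"gripper":1},{"wx":0,"wy":0,"wz":0,"tx":0.012,"ty":0,"tz":0,"gripper":1}]'

```

```text
t: 7.2
tool_pos: [0.5241, -0.1535, 0.1375]
orientation: [[0.233, 0.972, 0.0], [0.972, -0.233, -0.001], [-0.001, 0.001, -1.0]]
wrist_force: [0.1, -2.9, 2.1]
opening: 0.0002
t: 7.6
tool_pos: [0.5268, -0.1398, 0.1371]
orientation: [[0.231, 0.973, -0.0], [0.973, -0.231, 0.001], [0.001, -0.001, -1.0]]
wrist_force: [-0.2, 0.1, -0.1]
opening: 0.0002
```

The force vanished again at about 0.70 rad, so it has snapped to the far stop. I'm backing off, rising and checking.

```bash
python3 -m pendant '[{"wx":0,"wy":0,"wz":0,"tx":-0.02,"ty":0,"tz":0,"gripper":1},{"wx":0,"wy":0,"wz":0,"tx":-0.03,"ty":0,"tz":-0.02,"gripper":1},{"wx":0,"wy":0,"wz":0,"tx":-0.04,"ty":0,"tz":-0.06,"gripper":1},{"wx":0,"wy":0,"wz":0,"tx":-0.04,"ty":0,"tz":-0.08,"gripper":1},{"wx":0,"wy":0,"wz":0,"tx":-0.04,"ty":0,"tz":-0.08,"gripper":1}]'
python3 - <<'E'
from h import *
T=eyes.capture('top');S=eyes.capture('scene')
s=read_state();p=np.array(s['tool_pos']);R=np.array(s['orientation']);print(s['t'],p,s['wrist_force'])
crop(T,272,100,200,140,4,'pics/topc3.png');crop(S,180,190,200,110,4,'pics/scenec3.png')
for c,d in (('top',T),('scene',S)):
  for nm,z in (('lever_knob',.145),('plate_top',.106),('filter_plate',.093)):
   for f in (eyes.pinpoint,eyes.trace):
    for r in f(c,nm)[:4]:
      q=atz(d,r['xy'],z)
      if abs(q[0]-.56)<.08: 
        m=''
        if 'pixels' in r:
          c2,_,a=cv2.minAreaRect(np.argwhere(r['pixels'])[:,::-1].astype(np.float32)); m=('rect',np.round(c2,1),np.round(_,1),round(a,1))
        print(c,nm,np.round(r['xy'],1),round(r['conf'],2),np.round(q,4),m)
E
```

```text
t: 8.1
tool_pos: [0.5195, -0.18, 0.2202]
orientation: [[0.232, 0.973, 0.005], [0.973, -0.232, -0.001], [-0.0, 0.006, -1.0]]
wrist_force: [1.0, 0.1, -0.2]
opening: 0.0001
8.2 [ 0.51745275 -0.17935571  0.21706842] [ 0.21148041  1.26082755 -0.22919012]
top lever_knob [392.  180.4] 0.8 [ 0.5349 -0.1076  0.145 ] 
top lever_knob [392.9 180.9] 0.69 [ 0.5339 -0.1095  0.145 ] ('rect', array([394.5, 181.5]), array([24. , 14.1]), 45.0)
top plate_top [329.4 157.7] 0.79 [0.5874 0.0242 0.106 ] 
top plate_top [188.3 139.8] 0.68 [0.6202 0.3359 0.106 ] 
top plate_top [188.8 143.4] 0.9 [0.6122 0.3343 0.106 ] ('rect', array([186.5, 142. ]), array([57.2, 37.1]), 26.6)
top plate_top [330.4 159.4] 0.78 [0.5837 0.0219 0.106 ] ('rect', array([328.5, 158. ]), array([58.9, 39.9]), 15.4)
top filter_plate [325.8 161.2] 0.94 [0.5818 0.0319 0.093 ] 
top filter_plate [188.9 146. ] 0.58 [0.6091 0.3378 0.093 ] 
top filter_plate [325.7 158.8] 0.76 [0.5872 0.0322 0.093 ] ('rect', array([328.4, 158.2]), array([59.6, 40.6]), 15.6)
top filter_plate [186.2 144.2] 0.66 [0.613 0.344 0.093] ('rect', array([186.5, 142. ]), array([56.3, 37.1]), 26.6)
scene lever_knob [260.7 223.5] 0.52 [ 0.5391 -0.1042  0.145 ] 
scene lever_knob [259.9 226.2] 0.51 [ 0.5443 -0.1082  0.145 ] ('rect', array([260.2, 227.7]), array([15.3, 23.6]), 3.8)
scene plate_top [330.3 223.7] 0.9 [0.582  0.0315 0.106 ] 
scene plate_top [329.4 229.1] 0.88 [0.593  0.0231 0.106 ] ('rect', array([330.6, 229.1]), array([41.1, 64.5]), 77.5)
scene filter_plate [328.1 232.5] 0.64 [0.5917 0.0211 0.093 ] 
scene filter_plate [328.9 231.5] 0.93 [0.5903 0.0238 0.093 ] ('rect', array([331. , 229.3]), array([40.2, 65.6]), 78.0)
```

View pics/topc3.png

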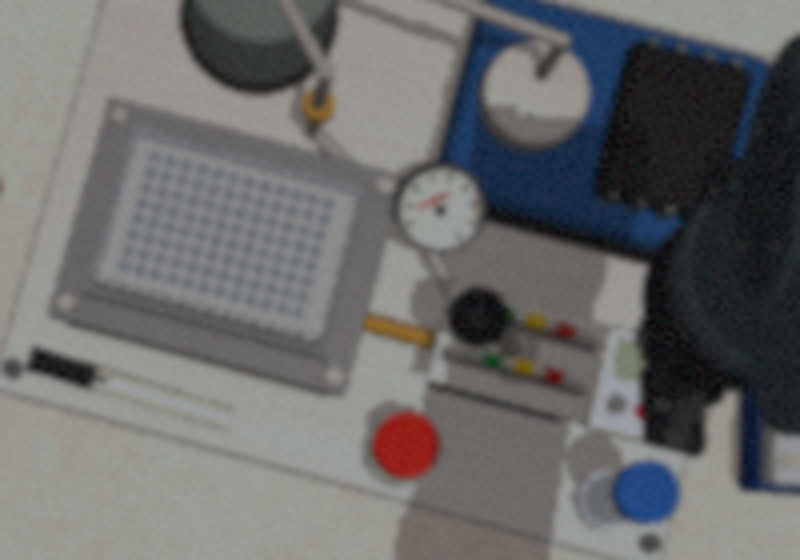

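View pics/scenec3.png

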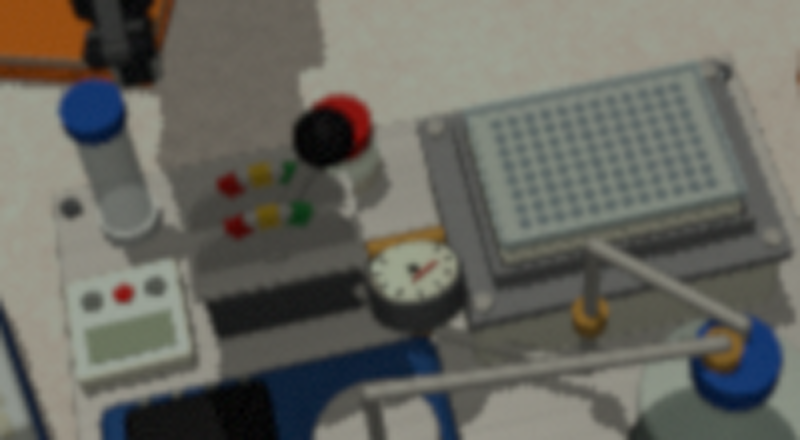

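The lever stands at the green marks: the knob is at top (392,180), scene (260,224), and has moved 66 mm left. The plate centre is about (0.588,0.026). Moving over it at the same height.

```bash
python3 -m pendant '[{"wx":0,"wy":0,"wz":0,"tx":0.02,"ty":0.002,"tz":0,"gripper":1},{"wx":0,"wy":0,"wz":0,"tx":0.05,"ty":0.005,"tz":0,"gripper":1},{"wx":0,"wy":0,"wz":0,"tx":0.085,"ty":0.009,"tz":0,"gripper":1},{"wx":0,"wy":0,"wz":0,"tx":0.12,"ty":0.012,"tz":0,"gripper":1},{"wx":0,"wy":0,"wz":0,"tx":0.155,"ty":0.016,"tz":0,"gripper":1},{"wx":0,"wy":0,"wz":0,"tx":0.185,"ty":0.019,"tz":0,"gripper":1},{"wx":0,"wy":0,"wz":0,"tx":0.205,"ty":0.02,"tz":0.01,"gripper":1},{"wx":0,"wy":0,"wz":0,"tx":0.216,"ty":0.021,"tz":0.03,"gripper":1},{"wx":0,"wy":0,"wz":0,"tx":0.216,"ty":0.021,"tz":0.05,"gripper":1},{"wx":0,"wy":0,"wz":0,"tx":0.216,"ty":0.021,"tz":0.05,"gripper":1}]'
python3 - <<'E'
from h import *
T=eyes.capture('top');S=eyes.capture('scene')
s=read_state();p=np.array(s['tool_pos']);R=np.array(s['orientation']);print(s['t'],p,s['wrist_force'],np.round(R[:,2],4))
print(R.T@(np.array([.588,.026,.106])-p))
crop(T,252,80,180,140,4,'pics/topc4.png');crop(S,230,130,200,150,4,'pics/scenec4.png')
E
```

```text
t: 9.8
tool_pos: [0.5862, 0.0255, 0.1647]
orientation: [[0.231, 0.973, -0.005], [0.973, -0.231, -0.0], [-0.001, -0.005, -1.0]]
wrist_force: [-0.0, 0.1, -0.4]
opening: 0.0
9.9 [0.58804015 0.02502803 0.16747175] [-0.50304465  0.0963088   0.84606563] [-5.e-04 -1.e-04 -1.e+00]
[ 0.00095154 -0.00023677  0.06147163]
```

View pics/topc4.png

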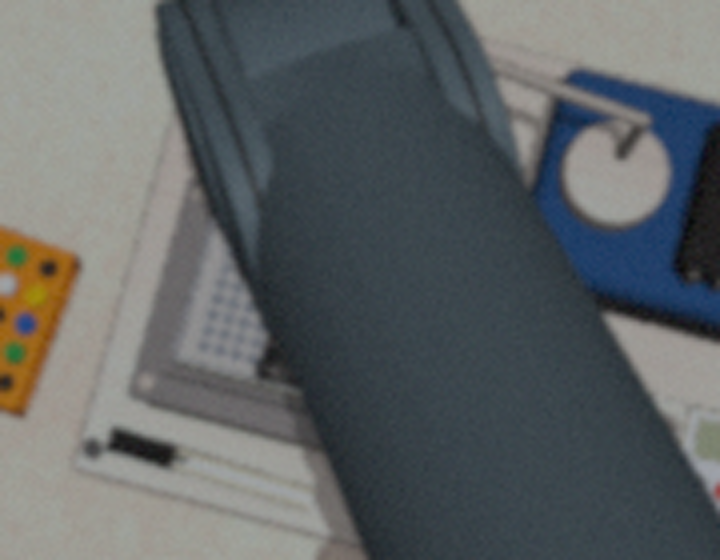

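View pics/scenec4.png

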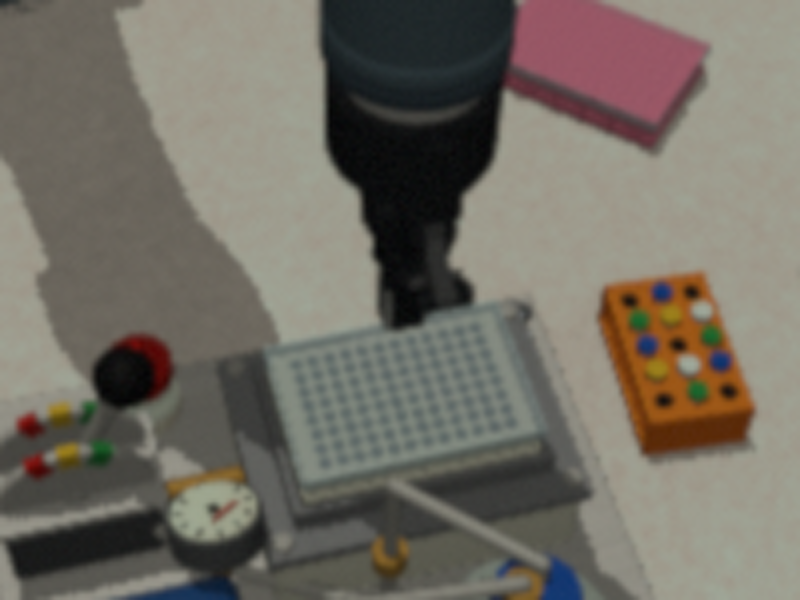

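The tip is above the plate and the lever is still at green (knob at crop (125,375)). I go down to just above the lid, then slowly.

```bash
python3 -m pendant '[{"wx":0,"wy":0,"wz":0,"tx":0,"ty":0,"tz":0.015,"gripper":1},{"wx":0,"wy":0,"wz":0,"tx":0,"ty":0,"tz":0.03,"gripper":1},{"wx":0,"wy":0,"wz":0,"tx":0,"ty":0,"tz":0.042,"gripper":1},{"wx":0,"wy":0,"wz":0,"tx":0,"ty":0,"tz":0.05,"gripper":1},{"wx":0,"wy":0,"wz":0,"tx":0,"ty":0,"tz":0.053,"gripper":1},{"wx":0,"wy":0,"wz":0,"tx":0,"ty":0,"tz":0.053,"gripper":1}]'
python3 - <<'E'
from h import *
S=eyes.capture('scene')
s=read_state();p=np.array(s['tool_pos']);R=np.array(s['orientation']);print(s['t'],p,s['wrist_force'])
crop(S,260,150,130,110,6,'pics/scenec5.png'); print((np.array(proj(S,p))-[260,150])*6)
E
```

```text
t: 10.5
tool_pos: [0.5878, 0.0254, 0.1137]
orientation: [[0.232, 0.973, -0.001], [0.973, -0.232, 0.0], [-0.0, -0.001, -1.0]]
wrist_force: [0.8, -0.3, 0.8]
opening: -0.0001
10.55 [0.58820306 0.02545605 0.11428664] [ 0.25025774 -0.33289938 -0.61790523]
[416.23698668 448.25633634]
```

View pics/scenec5.png

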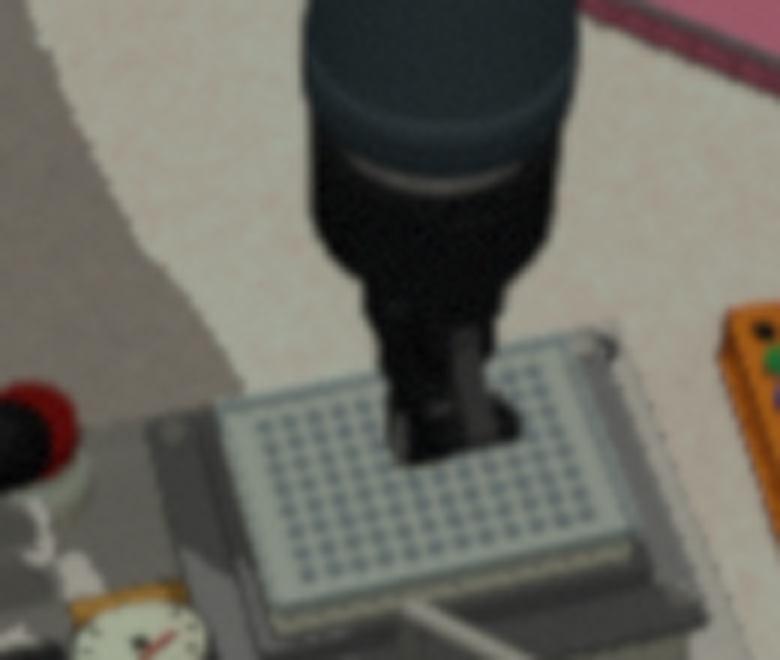

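The tip at crop (455,450) is close to the lid's middle at (430,475). Pressing slowly.

```bash
python3 -m pendant '[{"wx":0,"wy":0,"wz":0,"tx":0,"ty":0,"tz":0.003,"gripper":1},{"wx":0,"wy":0,"wz":0,"tx":0,"ty":0,"tz":0.005,"gripper":1},{"wx":0,"wy":0,"wz":0,"tx":0,"ty":0,"tz":0.007,"gripper":1},{"wx":0,"wy":0,"wz":0,"tx":0,"ty":0,"tz":0.008,"gripper":1},{"wx":0,"wy":0,"wz":0,"tx":0,"ty":0,"tz":0.009,"gripper":1},{"wx":0,"wy":0,"wz":0,"tx":0,"ty":0,"tz":0.009,"gripper":1}]'
```

```text
t: 11.15
tool_pos: [0.5881, 0.0253, 0.1054]
orientation: [[0.232, 0.973, -0.0], [0.973, -0.232, -0.0], [-0.0, -0.0, -1.0]]
wrist_force: [-1.5, -0.9, 2.7]
opening: 0.0003
```

```bash
python3 -m pendant '[{"wx":0,"wy":0,"wz":0,"tx":0,"ty":0,"tz":0.001,"gripper":1},{"wx":0,"wy":0,"wz":0,"tx":0,"ty":0,"tz":0.002,"gripper":1},{"wx":0,"wy":0,"wz":0,"tx":0,"ty":0,"tz":0.002,"gripper":1},{"wx":0,"wy":0,"wz":0,"tx":0,"ty":0,"tz":0.002,"gripper":1}]'
python3 - <<'E'
from h import *
for i in range(4):
    S=eyes.capture('scene'); s=read_state(); print(s['t'],s['tool_pos'],s['wrist_force'])
E
```

```text
t: 11.55
tool_pos: [0.5881, 0.0253, 0.1038]
orientation: [[0.232, 0.973, 0.0], [0.973, -0.232, -0.0], [-0.0, 0.0, -1.0]]
wrist_force: [-2.3, -0.2, 7.2]
opening: 0.0001
11.6 [0.58813392 0.02533555 0.10382157] [-2.66167962 -0.40280432  7.50568748]
11.65 [0.58809864 0.02532566 0.10378513] [-2.98885137 -1.25844274  7.25560788]
11.7 [0.58810415 0.02533801 0.10380578] [-2.40784965 -0.35700788  7.03568741]
11.75 [0.58808489 0.02530068 0.10379204] [-3.48579924 -0.67878733  7.26566395]
```

About 7.2 N means roughly 2.5 mm of squeeze. I'll add half a millimetre as margin and take a last look.

```bash
python3 -m pendant '[{"wx":0,"wy":0,"wz":0,"tx":0,"ty":0,"tz":0.0006,"gripper":1},{"wx":0,"wy":0,"wz":0,"tx":0,"ty":0,"tz":0.0006,"gripper":1},{"wx":0,"wy":0,"wz":0,"tx":0,"ty":0,"tz":0.0006,"gripper":1},{"wx":0,"wy":0,"wz":0,"tx":0,"ty":0,"tz":0.0006,"gripper":1}]'
python3 - <<'E'
from h import *
for i in range(3):
    S=eyes.capture('scene'); s=read_state(); print(s['t'],s['tool_pos'],s['wrist_force'],s['opening'])
for nm,z in (('lever_knob',.145),('plate_top',.103)):
    print(nm,[(np.round(r['xy'],1).tolist(),round(r['conf'],2),np.round(atz(S,r['xy'],z),3)) for r in eyes.pinpoint('scene',nm)[:4]])
crop(S,180,150,200,150,4,'pics/scenec6.png')
E
```

```text
t: 12.15
tool_pos: [0.5881, 0.0253, 0.1034]
orientation: [[0.232, 0.973, 0.0], [0.973, -0.232, -0.0], [-0.0, 0.0, -1.0]]
wrist_force: [-2.7, -0.2, 8.6]
opening: 0.0001
12.2 [0.58813243 0.02532904 0.1033372 ] [-2.02500767 -0.87931461  8.75925564] 7.113033218726342e-05
12.25 [0.5881211  0.02533477 0.10334456] [-2.76764022  0.47443189  7.84935972] -0.00034520146874322165
12.3 [0.58810572 0.02533276 0.10333081] [-3.33620792 -0.43939074  8.03579399] 0.00022734773555926796
lever_knob [([261.1, 225.4], 0.52, array([ 0.544, -0.105,  0.145])), ([364.6, 274.6], 0.32, array([0.733, 0.016, 0.145]))]
plate_top [([378.1, 143.9], 0.87, array([0.431, 0.252, 0.103])), ([458.7, 205.4], 0.71, array([0.67 , 0.301, 0.103])), ([328.2, 227.1], 0.61, array([0.586, 0.024, 0.103])), ([195.0, 189.2], 0.58, array([ 0.356, -0.187,  0.103]))]
```

View pics/scenec6.png

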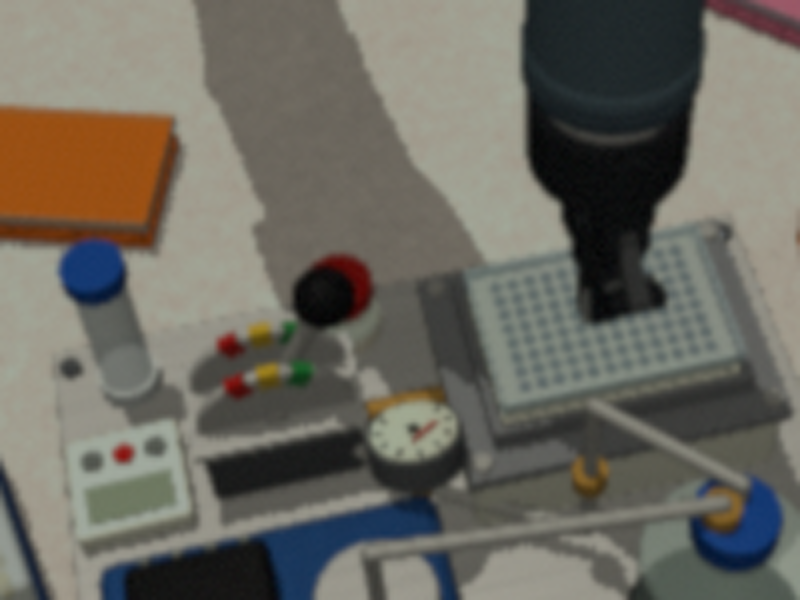

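The lever is still at green, with the knob at scene (261,225). The tip presses the lid near its middle at about 8.3 N (roughly 3 mm of squeeze), and nothing else has moved. Handing in.

```bash
python3 -c "
from plant import order;print(order.finish_job())"
```

```text
the job is handed in; nothing more can be done
None
```

The job is handed in: the valve lever is at full vacuum and the arm finished while still pressing the plate near the middle of its lid. The hand-in reported no verdict.

- **Lever:** I pushed the knob with the side of the shut fingers. The force dropped to nothing after each of the two snaps, and the readings I took stayed under 10 N. The last picture shows the knob at the green marks.
- **Plate:** I pressed straight down with the shut fingertips, within a few mm of the lid's centre. The last wrist readings were 8 to 8.8 N downward, with the tip at z = 0.1033 m. The stated stiffness puts that force at about 3 mm of squeeze. The seal is not measured directly, and the tip height suggests 2.7 mm.
- **Disagreements:**
  - About 3 N of sideways force remained while pressing. The plate shows no shift in the last scene picture.
  - The camera outline of the fingertips differed from their computed position by about 5 to 10 mm, so I judged contact by force.
- **Other things:** Nothing else looks moved in the last scene picture. It doesn't show the tube rack or marker, and only an edge of the tip box. I had no full top view at the end because the arm covered the plate.

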